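# Set and close the quick-release on the powder cup's holder

### The job

Clamp the cup of cream-coloured powder in its quick-release holder: first, with the blue lever still standing open, turn the adjusting nut on top clockwise until its yellow end points at the green mark, then flip the lever fully down. Do not touch the other holder, with the dark red seeds.

Things in the scene. Friction and masses are not known exactly. Their poses are not given: they have to be found in the camera images.
- powder_holder: quick-release holder fixed to the worktop, with the cup of cream powder: grey base plate 100 x 156 x 14 mm, two studs, aluminium strap (30 mm wide, top at z = 109 mm) over the red-lidded cup. Origin: centre of the base's underside; y runs along the strap, z up. Nut axis vertical at x 0, y +46 mm; lever hinge at x 0, y -46, z 121 mm, along x, in a fork (top z = 131 mm).
- seed_holder: the other holder, built just like the powder holder (same sizes and frame, its open lever reaching up to z = 220 mm), but its red-lidded cup holds dark red seeds. It is to be left alone. Origin: centre of the base's underside, on the worktop.
- powder_holder_nut (a joint): adjusting nut: grey wing 44 long, 12 thick, z = 120 to 146 mm, one end yellow, over a black disc (radius 31, top z = 112 mm) with a broad green mark and thin white ones. Angle in rad, growing clockwise from above: at 0 the yellow end points to the holder's +x, at 1.571 to -y, at the green mark. Starts at 0 to 0.6, turns -0.3 to 2.2; stays where left (0.06 N m).
- powder_holder_lever (a joint): blue cam lever, 18 wide, 9 thick, reaching 100 mm from its hinge, end 25 mm round. Angle in rad above closed: 0 = fully down on its stop, level, pointing to the holder's -y, upper face at z = 125.5 mm; grows as the free end rises; 1.2 = fully open. Starts at 0.85 to 1.1; stays where left (0.2 N m, about 3 N at 70 mm). As it closes, a pad comes down on the cup.

How it is judged:
By the outcome, as a careful person would: the job done as asked, in the order asked, and still so for the second after the job is handed in, with the robot touching nothing.
It also fails if it takes over 42 s, if anything falls off the work surface, if the arm or the gripper's body presses on something with over 40 N, if the wrist force passes 120 N, or if a joint passes its speed limit or range.

### The arm

A 6-joint arm with a two-finger parallel gripper is mounted at the origin on a cart in front of the work surface, level with it; the furniture and walls round the work are solid. World frame = base frame: x ahead of the robot, y to its left, z up, the work surface at z = 0. Lengths are in m, angles in rad, forces in N, time in s.
With the tool pointing down it reaches from about 0.275 to 1 m from the base axis. Payload 8.4 kg.
Tool frame: the origin (TCP) lies on the centre line of the jaws, within the pads' length; the fingertips stand 17 mm ahead of it and the grasp point (between the pads) lies 2 mm behind it (bot.tcp_to_tips is the y of the fingertips in the tool frame, in m); y points along the fingers, z is the direction in which the jaws open and shut, and the axes are right-handed (so a half turn about y gives the same grasp; the last joint's range is limited). The gripper opens to 85 mm and grips with 20 to 120 N. Pads are 22 mm wide; open, the fingers measure 114 mm over their backs; the gripper's body (76 mm by 85 mm) begins 54 mm behind the grasp point. The pads swing forward as they close: fully open they stand 13 mm farther back than shut.
Start: joints at [1.337, 0.353, 1.633, -0, 1.155, -0.002], TCP at [0.144, 0.608, 0.248] pointing down, gripper open.
Joint ranges: [-2.63, 2.63], [-0.92, 2.1], [0.06, 2.66], [-1.3, 4.44], [0, 2.69], [-3.02, 3.02]. Speed limits (rad/s): [2.22, 2.22, 2.79, 3.14, 3.14, 3.14].

### API

Orientations are given as a unit quaternion [x, y, z, w].
In Python, from workcell import bot, hand, kinematics, get_obs, vision, hand_in gives the robot as it stands. The module is installed in compiled form; this text tells all that it offers. Calls block until the motion is done:
- bot.reach(position, orientation): joint-space move of the TCP to a pose.
- bot.servo_line(position, ori=None, velocity=0.15): straight line of the TCP; ori=None keeps the orientation; velocity is the mean speed in m/s.
- bot.goto_joints(angles): joint-space move.
- hand.move_gripper(opening, strength=None): finger opening in m; strength is the grip in N (None keeps the last); returns when the fingers have stopped.
- bot.dwell(seconds).
- kinematics.solve_ik(position, orientation): joint angles nearest the present ones, or None.
- get_obs(): the state.
- vision.read_camera(name): name is "scene" or "top" or "wrist"; returns a dict with "frame" (384x512x3 uint8, red, green, blue), "intrinsics" (3x3 intrinsics, pixels), "view" (4x4, takes a point from world to camera coordinates). Camera axes: x right, y down, z forward; pixel columns grow to the right and rows downward; lengths in m; the calibration is good to about 2 mm. A picture is of the moment at which its call begins. There is no depth.
A pose or a line that the arm cannot do raises bot.IKError and nothing moves.
- hand_in(): hands the job in, once; it reports no verdict.
The state is a dict: "time_s": time; "joint_pos": joint angles; "joint_vel": joint speeds; "joint_efforts": joint torques, N m; "position": TCP position; "orientation": TCP orientation; "wrist_force": force on the tool from outside, world axes, zero at the start; "ft_torque": the same for the moment, N m; "gripper_width": finger opening in m.
Only numpy, scipy, OpenCV 4.12 (cv2) and the standard library are available. Lean on these libraries where they do the work, as an engineer would, in place of code of your own. Each camera call takes 0.05 s, during which the arm holds its last target. There are 200 camera calls.

## Working session

There is one attempt and no reset: what is moved stays moved. The work goes in short steps, each a Python script; the robot and the scene stay as the last script left them, time stands still between calls to the robot, and variables do not carry over. Pictures are saved under pics/ and viewed, about 8 in all and at most 12, crops included, and the job is handed in when it is done.

```bash
mkdir -p pics; python3 - <<'E'
from workcell import bot,hand,get_obs,vision
import cv2,numpy as np,pickle
d={}
for n in ("scene","top","wrist"):
    r=vision.read_camera(n); d[n]=r
    cv2.imwrite(f"pics/{n}0.png",cv2.cvtColor(r["frame"],cv2.COLOR_RGB2BGR))
pickle.dump(d,open("v0.pkl","wb"))
a=cv2.imread("pics/scene0.png");b=cv2.imread("pics/top0.png")
cv2.imwrite("pics/both.png",np.hstack([a,b])[:, :])
o=get_obs();print(o["time_s"],o["position"],o["orientation"],bot.tcp_to_tips)
for n in d: 
  V=np.array(d[n]["view"]);print(n,-V[:3,:3].T@V[:3,3],V[2,:3])
E
```

```text
0.15 [0.14350806 0.60795682 0.2477231 ] [ 0.7027306  -0.08183537  0.08173693 -0.70199127] 0.017
scene [ 0.11793383 -0.59409139  0.63716106] [ 0.4557944   0.62932855 -0.62944185]
top [ 0.25853302 -0.03117379  1.13873353] [ 0.2219388  -0.00172733 -0.97505907]
wrist [0.07817403 0.6229715  0.37238899] [ 0.25407052 -0.06036826 -0.96529987]
```

View pics/scene0.png

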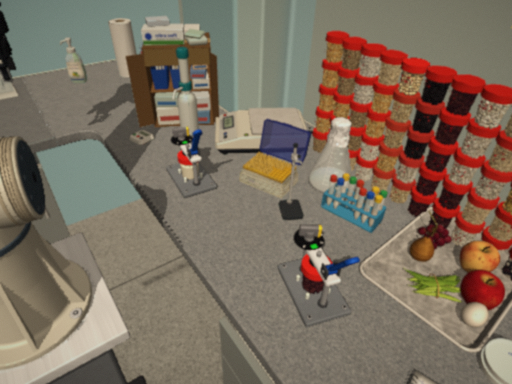

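View pics/top0.png

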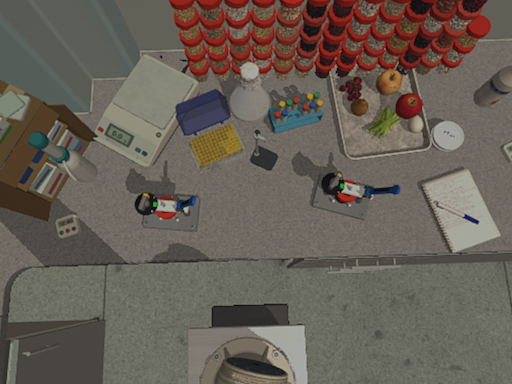

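```bash
python3 - <<'E'
import cv2,numpy as np
s=cv2.imread("pics/scene0.png");t=cv2.imread("pics/top0.png")
f=lambda im,x,y:cv2.resize(im[y:y+75,x:x+100],(400,300),interpolation=cv2.INTER_CUBIC)
cv2.imwrite("pics/z.png",np.vstack([np.hstack([f(s,140,122),f(t,120,175)]),np.hstack([f(s,272,222),f(t,308,155)])]))
E
```

```text
(no output)
```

View pics/z.png

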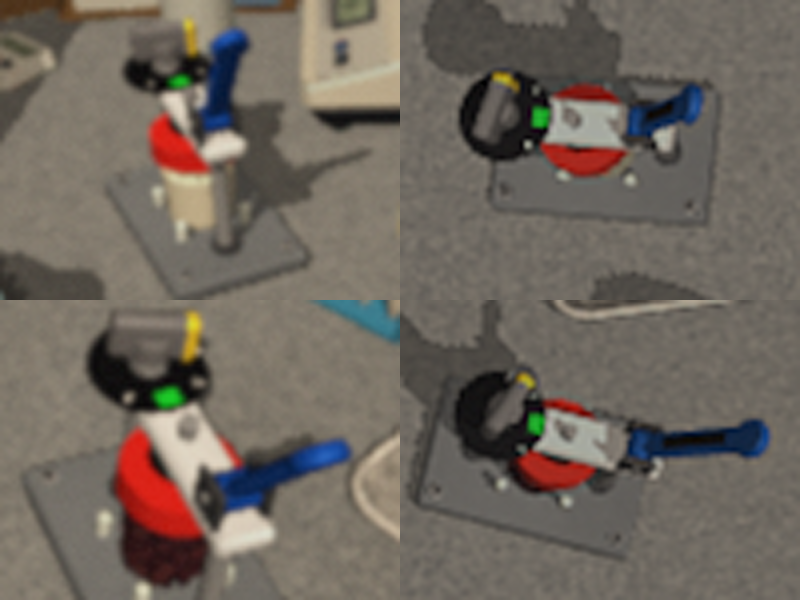

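View pics/wrist0.png

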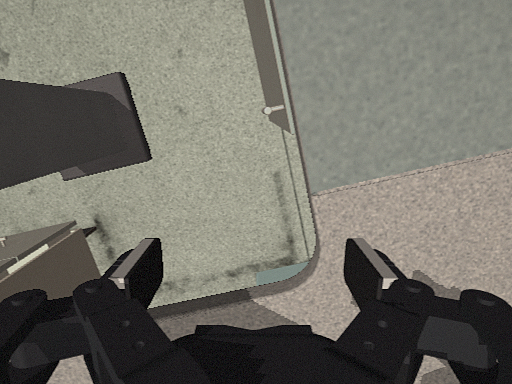

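```bash
cat > h.py <<'E'
import numpy as np,cv2,pickle
def ray(r,uv,z):
    V=np.array(r["view"]);K=np.array(r["intrinsics"]);R=V[:3,:3];c=-R.T@V[:3,3]
    d=R.T@np.linalg.inv(K)@np.array([uv[0],uv[1],1.])
    return c+d*(z-c[2])/d[2]
def proj(r,p):
    V=np.array(r["view"]);K=np.array(r["intrinsics"]);q=K@(V[:3,:3]@np.array(p)+V[:3,3]);return q[:2]/q[2]
def save(r,n): cv2.imwrite(n,cv2.cvtColor(r["frame"],cv2.COLOR_RGB2BGR))
def mask(r,kind,box=None):
    h=cv2.cvtColor(r["frame"],cv2.COLOR_RGB2HSV)
    rg={"green":((50,150,100),(75,255,255)),"yellow":((22,150,120),(33,255,255)),"blue":((100,150,50),(125,255,255)),"black":((0,0,0),(180,255,30))}[kind]
    m=cv2.inRange(h,*rg)
    if box: 
        k=np.zeros_like(m);x0,y0,x1,y1=box;k[y0:y1,x0:x1]=1;m=m*k
    return m
def cen(m):
    n,l,s,c=cv2.connectedComponentsWithStats(m);
    if n<2:return None,0
    i=1+np.argmax(s[1:,4]);return c[i],s[i,4]
E
python3 - <<'E'
from h import *
d=pickle.load(open("v0.pkl","rb"));t=d["top"];s=d["scene"]
for uv in [(143.2,227.5),(196.5,231),(199.5,195.5)]: print("corner",ray(t,uv,.014))
b=(128,185,205,240)
for k,z in (("green",.112),("yellow",.14),("black",.112),("blue",.17)):
    c,n=cen(mask(t,k,b));print(k,c,n,ray(t,c,z) if n else'')
b=(165,120,215,160)
for k,z in (("green",.112),("yellow",.14)):
    c,n=cen(mask(s,k,b));print("scene",k,c,n,ray(s,c,z) if n else'')
print(ray(t,(146.2,203.2),.112), ray(t,(319.5,185),.112))
E
```

```text
corner [0.42817607 0.2814454  0.014     ]
corner [0.41297798 0.13017165 0.014     ]
corner [0.51567991 0.12127023 0.014     ]
green [154.5 204. ] 20 [0.47453919 0.22621384 0.112     ]
yellow [145.66666667 194.25      ] 12 [0.4950045  0.24243319 0.14      ]
black [145.72067039 204.65363128] 179 [0.47359217 0.24923492 0.112     ]
blue [186.17391304 202.98913043] 92 [0.46215439 0.13321289 0.17      ]
scene green [184.36363636 141.90909091] 11 [0.47361248 0.22825041 0.112     ]
scene yellow [187.25   130.8125] 16 [0.48809394 0.23345188 0.14      ]
[0.47744571 0.24807579 0.112     ] [ 0.51064005 -0.20978676  0.112     ]
```

```bash
cat >> h.py <<'E'
from scipy.spatial.transform import Rotation as Ro
def down(a):  # jaw axis (tool z) at world angle a, tool y down
    z=np.array([np.cos(a),np.sin(a),0]);y=np.array([0,0,-1.]);x=np.cross(y,z)
    return Ro.from_matrix(np.c_[x,y,z]).as_quat()
E
python3 - <<'E'
from h import *
from workcell import *
o=get_obs();print(Ro.from_quat(o["orientation"]).as_matrix()[:,2])
for a in (np.pi/2,-np.pi/2): print(a,kinematics.solve_ik([.45,.21,.36],down(a)))
z=Ro.from_quat(o["orientation"]).as_matrix()[:,2]; a=np.pi/2*np.sign(z[1])
bot.reach([.45,.21,.36],down(a))
r=vision.read_camera("wrist");save(r,"pics/w1.png");pickle.dump(r,open("w1.pkl","wb"))
print(get_obs()["time_s"])
for k,zz in (("green",.112),("yellow",.14),("blue",.17)):
    c,n=cen(mask(r,k));print(k,c,n,ray(r,c,zz) if n else'')
E
```

```text
[ 0.22977351  0.97324356 -0.00105466]
1.5707963267948966 [ 4.33606545e-01  5.42884417e-02  1.75917608e+00 -4.44089210e-16
  1.32812813e+00 -1.13718978e+00]
-1.5707963267948966 [ 4.33606545e-01  5.42884417e-02  1.75917608e+00 -4.44089210e-16
  1.32812813e+00  2.00440287e+00]
2.0667
green [265.16666667 184.29761905] 84 [0.4728891 0.2260693 0.112    ]
yellow [186.07920792 268.1320132 ] 303 [0.5751057  0.12608431 0.14      ]
blue [177.29787234 187.13880446] 987 [0.46198962 0.12954542 0.17      ]
```

View pics/w1.png

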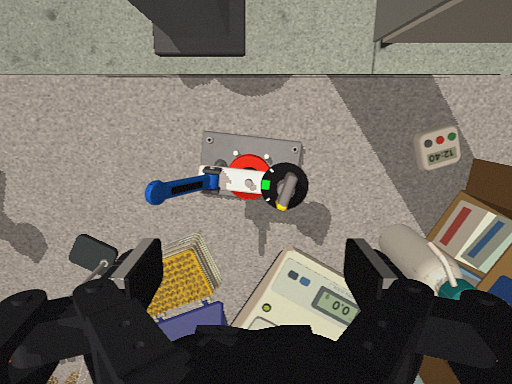

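```bash
python3 - <<'E'
from h import *
d=pickle.load(open("v0.pkl","rb"));r=pickle.load(open("w1.pkl","rb"))
b=(255,155,315,215)
h=cv2.cvtColor(r["frame"],cv2.COLOR_RGB2HSV)
m=cv2.inRange(h,(0,0,0),(180,255,45))[155:215,255:315]
m=cv2.morphologyEx(m,cv2.MORPH_OPEN,np.ones((2,2),np.uint8))
ct=max(cv2.findContours(m,0,cv2.CHAIN_APPROX_NONE)[0],key=cv2.contourArea)
hull=cv2.convexHull(ct); e=cv2.fitEllipse(hull);print("disc",e,ray(r,np.array(e[0])+[255,155],.112))
N=ray(r,np.array(e[0])+[255,155],.112)
c,n=cen(mask(r,"yellow",b));Y=ray(r,c,.142);print("Y",c,n,Y,"ang",np.arctan2(*(Y-N)[[1,0]]))
c,n=cen(mask(r,"green",b));G=ray(r,c,.112);print("G",G,"ang",np.arctan2(*(G-N)[[1,0]]))
t=d["top"];c,n=cen(mask(t,"yellow",(128,185,205,240)));Y=ray(t,c,.142);print("Ytop",Y,np.arctan2(*(Y-N)[[1,0]]))
for uv in [(204,131),(302,141)]: print("corner",ray(r,uv,.014))
m=mask(r,"blue",(135,160,225,210));p=cv2.findNonZero(m)[:,0,:].astype(float);i=p[:,0].argmin();print("blue left px",p[i])
f=r["frame"][120:220,140:320];save({"frame":cv2.resize(f,None,fx=4,fy=4,interpolation=cv2.INTER_CUBIC)},"pics/w1z.png")
E
```

```text
disc ((30.07696533203125, 31.594654083251953), (45.891719818115234, 47.03422927856445), 45.125823974609375) [0.47588405 0.25135337 0.112     ]
Y [280.21568627 206.70588235] 51 [0.49299286 0.24296151 0.142     ] ang -0.45601787408054545
G [0.4728891 0.2260693 0.112    ] ang -1.6886988528375333
Ytop [0.49453095 0.24188528 0.142     ] -0.46983356555788064
corner [0.41295709 0.13597719 0.014     ]
corner [0.42804015 0.28619163 0.014     ]
blue left px [145. 190.]
```

View pics/w1z.png

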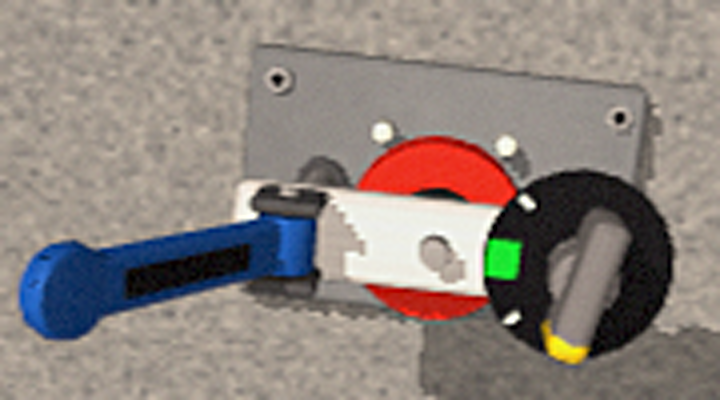

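```bash
python3 - <<'E'
from h import *
from workcell import *
hand.move_gripper(.05)
bot.reach([.476,.250,.21],down(1.20))
r=vision.read_camera("wrist");save(r,"pics/w2.png");pickle.dump(r,open("w2.pkl","wb"))
o=get_obs();print(o["time_s"],o["position"],o["gripper_width"],proj(r,[.476,.25,.112]))
for k,zz in (("green",.112),("yellow",.142)):
    c,n=cen(mask(r,k));print(k,c,n,ray(r,c,zz) if n else'')
E
```

```text
3.2333 [0.47685362 0.2502524  0.21157321] 0.050148772723095515 [253.26709872 200.12166767]
green [222.95283019 207.17924528] 212 [0.47283776 0.22604255 0.112     ]
yellow [120.76300578 371.60693642] 173 [0.56137523 0.10500823 0.142     ]
```

View pics/w2.png

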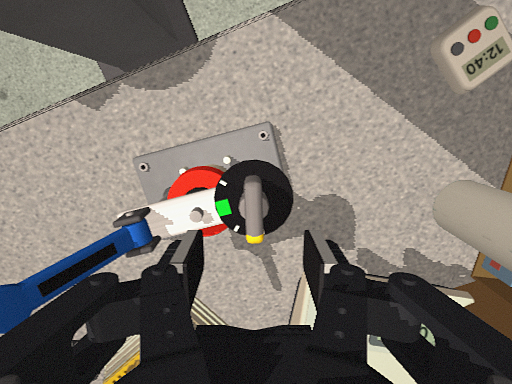

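```bash
python3 - <<'E'
from h import *
from workcell import *
def st(t):
    o=get_obs();print(t,round(o["time_s"],2),o["position"].round(4) if hasattr(o["position"],"round") else o["position"],np.round(o["wrist_force"],1),np.round(o["ft_torque"],2),round(o["gripper_width"],4));return o
bot.servo_line([.476,.250,.138],down(1.20),velocity=.08);st("down")
hand.move_gripper(.0,30);o=st("grip")
q=np.array(o["joint_pos"]);print(q)
jaw=q[0]-q[5];
for j in np.linspace(jaw,-.10,5)[1:]:
    q[5]=q[0]-j;bot.goto_joints(q);o=st("rot")
R=Ro.from_quat(o["orientation"]).as_matrix();print(R[:,2],R[:,1])
E
```

```text
down 4.28 [0.4764 0.2502 0.1385] [-1.3  1.3 -0.1] [-0.01  0.05  0.02] 0.0499
grip 4.71 [0.4766 0.2503 0.1391] [-2.  -0.6  8.1] [-0.15  0.24  0.1 ] 0.0112
[ 4.80841280e-01  3.53039955e-01  1.91505926e+00 -3.07043844e-05
  8.71901709e-01 -7.19225223e-01]
rot 5.12 [0.4766 0.2504 0.1392] [ 1.   0.8 -1.4] [ 0.09 -0.   -0.08] 0.0117
rot 5.53 [0.4766 0.2504 0.1392] [ 0.6  1.5 -2. ] [ 0.09 -0.07 -0.08] 0.0115
rot 5.93 [0.4767 0.2504 0.1392] [ 1.   1.5 -1.7] [ 0.26 -0.13 -0.07] 0.0112
rot 6.34 [0.4768 0.2504 0.1392] [ 2.5  1.8 -2.2] [ 0.3  -0.24 -0.03] 0.0113
[ 0.99570152 -0.09260284  0.00178775] [ 0.00189156  0.00103321 -0.99999768]
```

```bash
python3 - <<'E'
from h import *
from workcell import *
bot.dwell(.2);o=get_obs();print(Ro.from_quat(o["orientation"]).as_matrix()[:,2])
hand.move_gripper(.05)
p=np.array(o["position"]);p[2]=.25;bot.servo_line(p,down(-.1),velocity=.12)
r=vision.read_camera("wrist");pickle.dump(r,open("w3.pkl","wb"))
b=proj(r,[.476,.25,.112]);print(get_obs()["time_s"],b)
x,y=(int(v) for v in b);x0,y0=max(x-100,0),max(y-75,0)
box=(x0,y0,x0+200,y0+150);save({"frame":cv2.resize(r["frame"][y0:y0+150,x0:x0+200],None,fx=4,fy=4,interpolation=cv2.INTER_CUBIC)},"pics/w3.png");print(x0,y0)
for k,zz in (("green",.112),("yellow",.142)):
    c,n=cen(mask(r,k,(x-60,y-60,x+60,y+60)));P=ray(r,c,zz);print(k,c,n,P,np.arctan2(P[1]-.25,P[0]-.476))
E
```

```text
[ 0.99533582 -0.09645372  0.00180997]
8.125 [254.03921262 187.14593206]
154 112Traceback (most recent call last):
  File "<stdin>", line 11, in <module>
  File "h.py", line 4, in ray
    d=R.T@np.linalg.inv(K)@np.array([uv[0],uv[1],1.])
                                     ~~^^^
TypeError: 'NoneType' object is not subscriptable
```

View pics/w3.png

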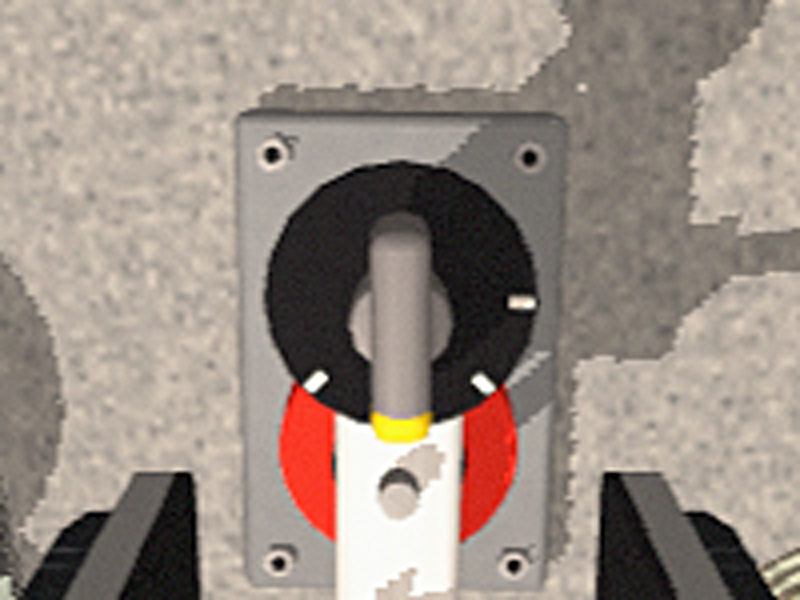

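```bash
python3 - <<'E'
from h import *
r=pickle.load(open("w3.pkl","rb"))
g=lambda u,v,z:ray(r,(154+(u+.5)/4-.5,112+(v+.5)/4-.5),z)
A=lambda a,b:np.arctan2(*(b-a)[[1,0]])
t1,t2,t0=g(483,382,.112),g(316,381,.112),g(521,302,.112)
print("ticks yaw",A(t2,t1),"or rev",A(t1,t2)); 
s=[g(272,155,.014),g(530,157,.014),g(279,562,.014),g(514,565,.014)]
print("screws",A(s[0],s[1]),A(s[2],s[3]),A(s[2],s[0])-np.pi/2,A(s[3],s[1])-np.pi/2,"centre",np.mean(s,0))
N=(g(267,297,.112)+g(538,297,.112))/2;print("N",N,"t",A(N,t0),A(N,t1),A(N,t2))
print("wing", A(g(400,222,.146),g(401.5,415,.146)), g(401,318,.146))
E
```

```text
ticks yaw -0.10609174668585113 or rev 3.035500906903942
screws -0.10781061034937973 -0.1135494871316603 -0.11012768237561588 -0.11095041952740048 centre [0.47066658 0.20408606 0.014     ]
N [0.4762981  0.25114375 0.112     ] t -0.14333133273955917 -0.9267229228505429 -2.4555119393963682
wing -1.6628638500345119 [0.47634446 0.2553713  0.146     ]
```

```bash
cat > lev.py <<'E'
from h import *
from workcell import *
H=np.array([.466,.1592]);n=np.array([-.109,-.994])
def tcp(th,r=.085,off=.0045):
    d=r*np.cos(th)-off*np.sin(th)-.011; z=.121+r*np.sin(th)+off*np.cos(th)
    return np.r_[H+n*d,z+.017]
def st(t):
    o=get_obs();print(t,round(o["time_s"],2),np.round(o["position"],4),np.round(o["wrist_force"],1));return o
E
python3 - <<'E'
from lev import *
hand.move_gripper(0)
q=down(-.109)
p=tcp(1.2,off=.0065);a=p.copy();a[2]=.25
bot.servo_line(a,q,velocity=.2);bot.servo_line(p,q,velocity=.1);st("start")
for th in np.arange(1.1,.05,-.1):
    bot.servo_line(tcp(th),q,velocity=.08);o=st(f"{th:.1f}")
    if np.linalg.norm(o["wrist_force"])>40: break
else:
    for dz in (0,-.001,-.002,-.003,-.004,-.005):
        bot.servo_line(tcp(0)+[0,0,dz],q,velocity=.03);bot.dwell(.15);o=st(dz)
        if np.linalg.norm(o["wrist_force"])>20: break
E
```

```text
start 9.79 [0.4644 0.1461 0.2194] [ 0.   0.6 -0. ]
1.1 10.07 [0.4634 0.1353 0.216 ] [-0.   0.  -0.7]
1.0 10.33 [0.4625 0.1278 0.2119] [-0.5  1.1  0. ]
0.9 10.59 [0.4615 0.1207 0.207 ] [0.4 0.2 0.4]
0.8 10.85 [0.4608 0.114  0.2017] [ 1.  -0.2 -0.9]
0.7 11.11 [0.4601 0.108  0.1958] [-0.2  0.9 -0.4]
0.6 11.37 [0.4595 0.1026 0.1893] [0.6 0.6 0.1]
0.5 11.62 [0.459  0.0978 0.1822] [0.1 0.5 0.2]
0.4 11.88 [0.4585 0.0938 0.1748] [0.4 0.4 0.5]
0.3 12.14 [0.4582 0.0906 0.1671] [1.4 0.7 0.5]
0.2 12.4 [0.4579 0.0881 0.159 ] [ 0.1 -0.3  0.2]
0.1 12.66 [0.4577 0.0864 0.1507] [ 0.6 -0.2  1. ]
0 13.24 [0.4581 0.0857 0.1425] [ 0.3 -0.3  1.6]
-0.001 13.64 [0.4581 0.0857 0.1421] [-2.9 -1.  11.5]
-0.002 14.04 [0.4583 0.0857 0.1418] [-5.8 -1.9 21.3]
```

```bash
python3 - <<'E'
from lev import *
q=down(-.109)
bot.servo_line(tcp(0)+[0,0,.13],q,velocity=.15)
bot.reach([.44,.26,.33],down(-.109));st("up")
r=vision.read_camera("wrist");s=vision.read_camera("scene");t=vision.read_camera("top")
pickle.dump((r,s,t),open("v4.pkl","wb"))
f=lambda im,x,y:cv2.resize(im["frame"][y:y+75,x:x+100],(400,300),interpolation=cv2.INTER_CUBIC)
w=cv2.resize(r["frame"],(400,300))
print(proj(r,[.476,.25,.112]))
save({"frame":np.vstack([np.hstack([f(s,140,122),f(t,120,175)]),np.hstack([w,f(s,272,222)])])},"pics/v4.png")
E
```

```text
up 15.84 [0.4397 0.2591 0.3289] [-0.6  0.  -0.7]
[286.48557547 174.14603334]
```

View pics/v4.png

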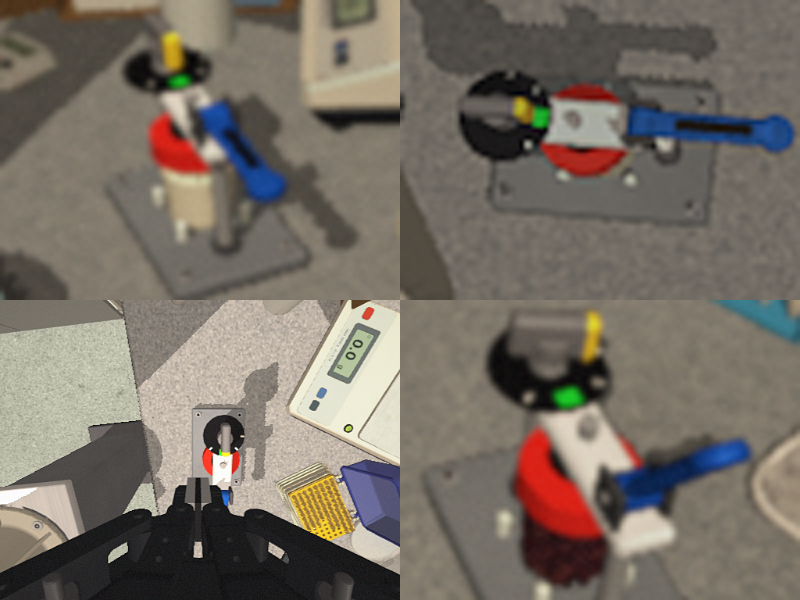

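```bash
python3 - <<'E'
from lev import *
r,s,t=pickle.load(open("v4.pkl","rb"))
for im,nm,b in ((s,"scene",(180,140,225,180)),(t,"top",(170,195,222,225))):
    m=mask(im,"blue",b);p=cv2.findNonZero(m)[:,0,:]
    print(nm,"mask max u,v",p.max(0),"centroid",p.mean(0))
    for th in (0,.1,.2):
        e=np.r_[H+n*(.1*np.cos(th)),.1235+.1*np.sin(th)];c=np.r_[H+n*(.0875*np.cos(th)),.1255+.0875*np.sin(th)]
        print(th,"end",proj(im,e),"knob",proj(im,c))
E
```

```text
scene mask max u,v [210 171] centroid [200.18238994 160.33962264]
0 end [208.33130072 169.73585738] knob [206.27024797 166.47470564]
0.1 end [208.0143863  166.26319585] knob [205.98337261 163.44411305]
0.2 end [207.53248937 162.57229345] knob [205.55533869 160.23132452]
top mask max u,v [217 212] centroid [197.14678899 206.65137615]
0 end [217.57584321 208.28698226] knob [212.68753515 207.78830993]
0.1 end [217.0222406  207.54355372] knob [212.16227278 207.1333751 ]
0.2 end [216.07200595 206.76477503] knob [211.29118618 206.44904862]
```

Both views put the lever at about 0 rad (knob at about (207,168) in the scene view; predicted (206.3,166.5) at 0 rad). The arm is clear, so I'm handing in.

```bash
python3 -c "
from workcell import *
print(get_obs()['time_s'],hand_in())"
```

```text
the job is handed in; nothing more can be done
15.9917 None
```

The cream powder cup is clamped and the job is handed in, at 16.0 s of the 42 s allowed. I gripped the adjusting nut and turned it clockwise to the green mark with the lever still open. Then I pushed the blue lever down to its stop with the closed fingertips and moved clear.

**Nut:** measured from the picture at about 1.55 rad against the 1.571 target. After the lever push, the last pictures still show the yellow end at the green mark.

**Lever:** it met firm resistance at the expected closed height, and I stopped pressing at about 21 N. The scene and top views both agree with 0 rad, to about 2 pixels.

**Seed holder:** the arm never went near it, and it looks unchanged in the last scene picture.

**Disagreements:**
- The first top and wrist estimates of the holder's position differed by about 5 mm. Closer wrist pictures settled it before the grasp and the push.
- The readings taken between steps of the push were near zero, so I judged the lever closed by the stop contact and the pictures.

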